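# Release a ratchet clamp and stack the glued-up panel

## Robot

A 6-joint arm with a two-finger parallel gripper is mounted at the origin on the work surface. World frame = base frame: x ahead of the robot, y to its left, z up, the work surface at z = 0. Lengths are in mm, angles in rad, forces in N, time in s.
With the tool pointing down it reaches from about 350 to 950 mm from the base axis. Payload 17.4 kg.
Tool frame: the origin (TCP) lies midway between the tips of the shut fingers; the grasp point (between the pads) lies 19 mm behind it (r.hold_point_z is the distance from the TCP to the grasp point, in mm); z points along the fingers, y is the line along which they close (so a half turn about z gives the same grasp; the last joint's range is limited). The gripper opens to 93 mm and grips with 3 to 60 N. Pads are 15 mm wide; open, the fingers measure 128 mm over their backs; the gripper's body (75 mm by 188 mm) begins 65 mm behind the grasp point.
Start: joints at [1.094, 0.116, 1.442, -0, 1.584, -0.038], TCP at [286.784, 611.054, 218.646] pointing down, gripper open.
Joint ranges: [-2.83, 2.83], [-0.83, 2.19], [0.07, 2.5], [-1.14, 4.28], [0.01, 3], [-2.97, 2.97]. Speed limits (rad/s): [1.89, 1.89, 2.22, 3.14, 3.14, 3.14].

## Interface

Orientations are given as a unit quaternion [x, y, z, w].
In Python, from plant import r gives the robot as it stands.
- The arm moves only by the tool arm_command, never from a script. Its argument "plan" is a list of rows, each an object of numbers: "x", "y", "z": the shift along the tool's x, y, z in mm; "ax", "ay", "az": the turn, a rotation vector about the tool's x, y, z in rad; "fingers": the finger opening in mm, from 0 to 93. In form: [{"x": .., "y": .., "z": .., "ax": .., "ay": .., "az": .., "fingers": ..}, ...]. A call has 1 to 12 rows; each row is the pose to reach, as a shift and turn from the pose commanded when the call began, along the tool's axes at that moment; what a row does not reach only later rows make up. A row lasts 1/12 s, in which the tool goes at most 41.7 mm and 7.16 degrees, less where a joint would pass 70% of its speed; a pose out of reach is approached as far as the arm can. A call with a gripper value outside its range is refused whole. The fingers move at their own pace and stop on an object; "force" is the grip in N (left out, the last holds). Time passes only in rows, so rows that repeat a pose let the fingers close. It gives the time, the measured TCP pose, the force, the opening and the grip force at its end, in the units of the state.
- r.get_obs(): the state, without advancing time (a new reading comes with each control period).
- r.get_image(name): name is "scene" or "top" or "wrist"; returns the picture (384x512x3 uint8, red, green, blue); there is no depth.
- r.get_calibration(name): a dict with "mtx" (3x3 intrinsics, pixels), "R" (3x3) and "t" (3): a world point X has camera coordinates R X + t. Camera axes: x right, y down, z forward; pixel columns grow to the right and rows downward; lengths in mm; the calibration is good to about 2 mm. A picture is of the moment at which its call begins: read the wrist's pose just before it. get_calibration takes no time and is no camera call; for the wrist camera it gives the pose at the moment of the call.
- r.close_job(): hands the job in; it is judged then, once.
The state is a dict: "clock": time; "joint_positions": joint angles; "joint_velocities": joint speeds; "tau": joint torques, N m; "tcp_pos": TCP position; "eef_rot": TCP orientation; "ft_force": force on the tool from outside, world axes, zero at the start; "moment": the same for the moment, N m; "grip_width": opening from 0.0 (shut) to 1.0 (fully open); "finger_force": force on a finger pad.
Only numpy, scipy, OpenCV 4.12 (cv2) and the standard library are available. Lean on these libraries where they do the work, as an engineer would, in place of code of your own. Each camera call takes 0.05 s, during which the arm holds its last target. There are 200 camera calls.

## Task

The glue has set: lift the sprung pawl off the ratchet wheel and keep it lifted until the jaw has run fully back, then let the pawl drop again. Take the upright panel out of the clamp, lay it flat on the cork mat and let go, then take it again across its width and set it down gently, flat and squarely in line on top of the stack of panels of the same length. Leave everything else on the bench where it is.

Things in the scene. Friction and masses are not known exactly. Their poses are not given: they have to be found in the camera images.
- clamp: Ratchet clamp on a plywood base 235 x 120 x 8 mm, fixed to the bench. Origin on the bench under it. Its x is the clamping line (the jaw opens to +x), y across, z up. Fence (face at x=-110 mm, 110 mm wide) and the jaw's wooden pad (face at x=-86 mm, 90 mm wide) hold the panel; neither is higher than 42 mm. Pawl pivot at x=0, y=0, z=94 mm in a bracket 38 mm wide, 101 mm high.
- pawl_grip (a point): Centre of the black grip at the pawl's free end: 50 mm long (clamp x), 16 mm wide (y), 18 mm high; axes as the clamp's at rest. At rest it lies at x=125, y=0, z=103 mm in the clamp's frame: 125 mm out from the pawl's pivot and 9 mm above it. Lifted, it moves on an arc about the pivot. 40 mm clear on both sides.
- pawl (a joint): Pawl angle in rad: 0 (reads 0 to -0.02) resting in the teeth, grows as the grip is lifted, stop at 0.5. Above about 0.15 the nose clears the teeth; 0.25 (grip about 31 mm up) is comfortable. Spring and weight press it down with about 3 N at the grip at 0 and 5 N at 0.25, and up to 3 N more to break it free. It drops back by itself when let go.
- axle (a point): Centre of the clamp's steel ratchet wheel: upright, 84 mm across, 14 mm thick, 12 saw teeth, 50 mm above the bench, axle along the clamp's y. The pawl's arm runs over its top to the grip beyond it. The wheel drives the jaw by a rack underneath.
- jaw (a joint): Jaw travel in m: 0 clamped, grows as it backs off, stop at 0.0405 (fully back). A spring drives it back by itself, in about half a second, while the pawl is held clear; if the pawl falls back too early the jaw stops at a tooth (every 10.5 mm).
- panel: Loose panel glued from a light and a darker board: 160 mm long (its y), 60 wide (z), 24 thick (x), about 0.15 kg. Origin at its centre. At first it stands on a long edge on the clamp's 8 mm base, its length across the clamp line, centre at x=-98 mm in the clamp's frame; its top edge is 68 mm above the bench, the upper 26 mm clear of fence and jaw. Pushed sideways near the top it tips over.
- mat: Cork mat 220 mm (its x) by 180 mm (its y), 4 mm thick, fixed to the bench and empty. Origin: centre of its underside, on the bench.
- long_stack: The stack to use: two glued-up panels like the loose one (160 x 60 x 24 mm) lying flat on each other on two dark bearers 12 mm high and 70 mm long; does not move. Origin on the bench under its centre; top surface 60 mm above the bench; length of the panels along its y, width along its x.
- short_stack: A like stack of shorter panels (110 x 60 x 24 mm, 60 mm high), not to be used; the two stacks change places.
- glue_bottle: Bystander: white glue bottle, 60 mm across, 170 mm high, upright. Origin at its underside.
- finish_can: Bystander: metal can, 90 mm across, 110 mm high.
- mug: Bystander: white mug, 80 mm across, 95 mm high.
- screwdriver: Bystander: screwdriver lying on the bench.
- hammer: Bystander: hammer lying on the bench.
- offcut: Bystander: plywood offcut 50 x 90 x 20 mm lying on the bench.
- brush: Bystander: brush lying on the bench.
There are look-alikes about, which are no part of the job. Leave any red look-alike of the panel alone.

How it is judged (in metres and radians):
On the way, in this order (a step that is already met when the one before it is completed fails the run):
1. with the panel still standing in the clamp, the jaw has run fully back (more than 36 mm) (value of joint jaw above 0.036 m and z of panel in the frame of clamp below 0.05 m), for 0.2 s.
2. the panel lies flat on the cork mat (its centre within 80 mm of the mat's), let go (angle between the x axis of panel and the z axis of mat, either way round below 0.1 rad and z of panel in the frame of mat below 0.022 m and horizontal distance between panel and mat below 0.08 m and contact force between the fingers and panel below 0.3 N and linear speed of panel below 0.02 m/s), for 0.2 s.
At the end, for the whole second after the job is handed in: The panel lies flat and at rest on top of the 160 mm stack, its centre within 12 mm of the stack's and its length within 0.12 rad (7 degrees) of the stack's; the jaw is fully back (more than 36 mm) and the pawl is down again (below 0.06 rad) (horizontal distance between panel and long_stack below 0.012 m and z of panel in the frame of long_stack between 0.068 and 0.076 m and angle between the x axis of panel and the z axis of long_stack, either way round below 0.08 rad and angle between the y axis of panel and the y axis of long_stack, either way round below 0.12 rad and linear speed of panel below 0.02 m/s and value of joint jaw above 0.036 m and value of joint pawl below 0.06 rad); the robot touches nothing.
It fails at once if the panel is dropped or thrown onto the stack (faster than 0.6 m/s close above it) (distance between panel and long_stack below 0.12 m and horizontal distance between panel and long_stack below 0.05 m and linear speed of panel above 0.6 m/s).
It fails at once if a bystander is moved by more than 40 mm (distance of any of glue_bottle, finish_can, mug, screwdriver, hammer, offcut, brush from where it was at the start of the episode above 0.04 m).
It also fails if it takes over 69 s, if anything falls off the work surface, if the arm or the gripper's body presses on something with over 40 N, if the wrist force passes 120 N, or if a joint passes its speed limit or range.

## Working session

There is one attempt and no reset: what is moved stays moved. The work goes in short steps, Python scripts to look and compute and a tool call to move; the robot and the scene stay as the last step left them, time stands still between calls to the robot, and variables do not carry over. Pictures are saved under pics/ and viewed, at most 11 in all, crops included, and the job is handed in when it is done.

Besides the shell and the picture viewer there is one more tool, called after "Emit:" as name([rows], argument=value, ...), one row to a line, values as JSON. arm_command: Moves the arm, as the interface text tells. Its arguments: {"type":"object","properties":{"plan":{"type":"array"},"force":{"type":"number"}},"required":["plan"]}

```bash
ls; mkdir -p pics
python3 - <<'E'
from plant import r
import cv2,numpy as np
for n in("scene","top"):
    im=r.get_image(n); cv2.imwrite(f"pics/{n}0.png",cv2.cvtColor(im,cv2.COLOR_RGB2BGR))
    c=r.get_calibration(n); print(n,np.round(c["mtx"],1).tolist(),np.round(c["R"],3).tolist(),np.round(c["t"],1))
    print("cam pos",-c["R"].T@c["t"])
o=r.get_obs();print(o, r.hold_point_z)
E
```

```text
pics
scene [[413.0, 0.0, 259.6], [0.0, 413.0, 190.4], [0.0, 0.0, 1.0]] [[-0.275, 0.962, -0.01], [0.711, 0.196, -0.675], [-0.647, -0.192, -0.738]] [ 185.2 -295.6 1626.1]
cam pos [1313.01987713  192.76766947 1002.33820249]
top [[420.4, 0.0, 256.0], [0.0, 420.4, 189.4], [0.0, 0.0, 1.0]] [[-0.031, -1.0, -0.003], [-0.979, 0.031, -0.201], [0.201, -0.003, -0.98]] [ -18.   505.6 1322.2]
cam pos [ 229.38658831  -29.71669996 1396.62595266]
{'clock': 0.1, 'joint_positions': array([ 1.09422813e+00,  1.16450256e-01,  1.44221347e+00,  1.02474965e-05,
        1.58397954e+00, -3.78161149e-02]), 'joint_velocities': array([-6.19114333e-04,  5.16267495e-04, -3.00607534e-03, -7.87240882e-04,
        1.80674114e-03,  1.81121883e-05]), 'tau': array([ 3.72431794e-03, -7.22880864e+01, -6.23867798e+01,  7.80099817e-02,
        2.27797288e-02, -2.89280945e-05]), 'tcp_pos': array([286.67820599, 610.89641156, 217.96142865]), 'eef_rot': array([ 2.17620569e-01,  9.76033305e-01, -5.06722426e-04, -1.38574316e-04]), 'ft_force': array([-0.36308243,  0.33181534,  0.62922582]), 'moment': array([ 0.0417037 ,  0.04298018, -0.03356508]), 'finger_force': 0.0, 'grip_width': 0.9975823654858232} 18.8
```

View pics/scene0.png

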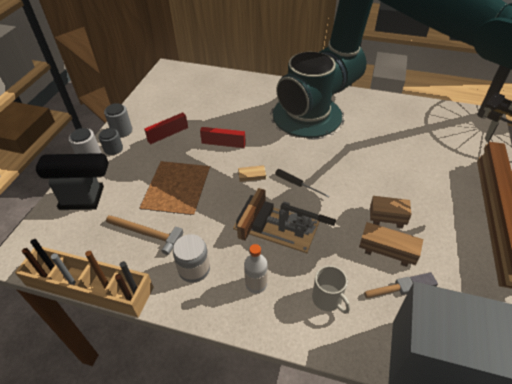

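View pics/top0.png

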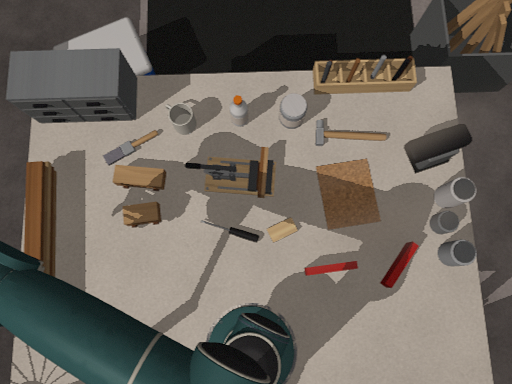

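The top picture shows the clamp at about (235,175): panel across it at (265,172), grip at (193,166). The mat is at (348,193), the stacks at (139,178) (longer) and (142,213) (shorter). The grip points to the image's left, which is world +y.

Possible mix-ups:
- **Panel:** the red panels at (331,268) and (400,264), the fence and jaw boards at (255,178), and the stacked panels.
- **Stack:** the short one at (142,213).

My choices are the upright two-tone board at (265,172) and the longer stack at (139,178). I'll check both in a crop.

```bash
cat > h.py <<'E'
from plant import r
import cv2,numpy as np
def ray(cal,uv,z):
    "world point at height z seen at pixel uv"
    d=cal["R"].T@np.linalg.solve(cal["mtx"],[uv[0],uv[1],1.]); o=-cal["R"].T@cal["t"]
    return o+d*(z-o[2])/d[2]
def proj(cal,P):
    c=cal["R"]@np.asarray(P,float)+cal["t"]; p=cal["mtx"]@c; return p[:2]/p[2]
def save(im,n): cv2.imwrite(f"pics/{n}.png",cv2.cvtColor(im,cv2.COLOR_RGB2BGR))
E
python3 - <<'E'
from h import *
im=cv2.cvtColor(cv2.imread("pics/top0.png"),cv2.COLOR_BGR2RGB); c=r.get_calibration("top")
save(cv2.resize(im[135:235,100:290],None,fx=4.2,fy=4.2,interpolation=cv2.INTER_CUBIC),"crop1")
hsv=cv2.cvtColor(im,cv2.COLOR_RGB2HSV)
m=((hsv[...,0]<20)&(hsv[...,1]>100)).astype(np.uint8); m[:, :305]=0;m[:,395:]=0;m[:150]=0;m[235:]=0
m=cv2.morphologyEx(m,cv2.MORPH_OPEN,np.ones((5,5)))
ct=max(cv2.findContours(m,0,2)[0],key=cv2.contourArea)
b=cv2.boxPoints(cv2.minAreaRect(ct)); w=np.array([ray(c,p,4) for p in b]); print(b.round(1).tolist(),w.round(0).tolist(),w.mean(0),np.linalg.norm(np.diff(w,axis=0),axis=1))
E
```

```text
[[315.8999938964844, 166.1999969482422], [367.79998779296875, 156.8000030517578], [379.29998779296875, 220.10000610351562], [327.5, 229.60000610351562]] [[589.0, -241.0, 4.0], [616.0, -421.0, 4.0], [397.0, -441.0, 4.0], [371.0, -267.0, 4.0]] [ 493.1890733  -342.61124787    4.        ] [181.87713298 220.37977376 176.30599487]
```

View pics/crop1.png

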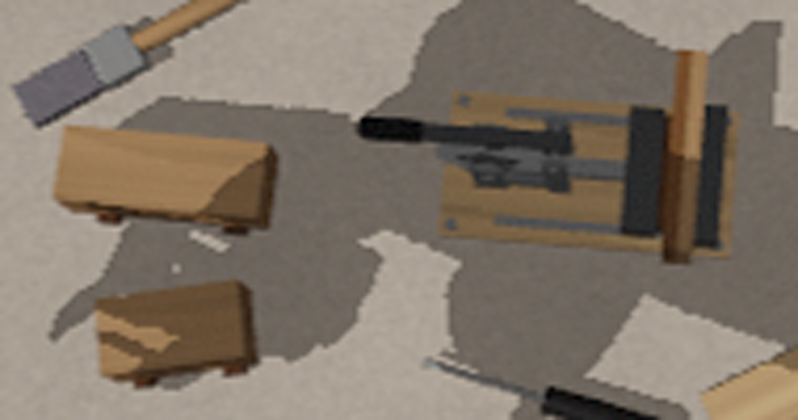

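The crop shows the upright two-tone panel at crop (686,150) and the grip at (391,129). The long stack's top is around (162,170), and it is longer than the stack at (175,330). Next I turn these into positions.

Run:
```python
from h import *
c=r.get_calibration("top")
f=lambda x,y,z:ray(c,(100+(x+.5)/4.2-.5,135+(y+.5)/4.2-.5),z)
def show(n,z,*p):
    w=np.array([f(*q,z) for q in p]);print(n,w[:,:2].round(0).tolist(),w.mean(0)[:2].round(1),np.linalg.norm(np.diff(np.vstack([w,w[:1]]),axis=0),axis=1).round(0));return w
show("base",8,(457,93),(441,235),(729,256),(741,113))
g=show("grip ends",103,(361,127),(422,130))
p=show("panel",68,(679,52),(705,53),(690,250),(664,249))
d=p[0]+p[1]-p[2]-p[3];print("panel yaw of length",np.arctan2(d[1],d[0]))
s=show("long",60,(66,127),(272,146),(262,221),(55,199))
d=s[1]+s[2]-s[0]-s[3];print("stack yaw of length",np.arctan2(d[1],d[0]))
show("short",60,(97,300),(241,281),(250,358),(101,374))
print(r.get_calibration("wrist"))
```

```text
base [[633.0, 125.0], [515.0, 139.0], [490.0, -91.0], [608.0, -106.0]] [561.7  16.9] [119. 232. 119. 232.]
grip ends [[581.0, 188.0], [577.0, 141.0]] [578.9 164.5] [46. 46.]
panel [[643.0, -56.0], [642.0, -76.0], [485.0, -59.0], [486.0, -39.0]] [564.  -57.5] [ 20. 158.  20. 158.]
panel yaw of length -0.10822779519144236
long [[600.0, 426.0], [579.0, 264.0], [520.0, 271.0], [542.0, 432.0]] [560.4 348.4] [163.  60. 163.  58.]
stack yaw of length -1.7038044030357278
short [[462.0, 397.0], [473.0, 287.0], [413.0, 279.0], [405.0, 392.0]] [438.2 338.8] [111.  60. 114.  57.]
{'mtx': array([[274.73105332,   0.        , 253.82032889],
       [  0.        , 274.73105332, 191.26318726],
       [  0.        ,   0.        ,   1.        ]]), 'R': array([[ 0.42504285,  0.90517162, -0.00170864],
       [ 0.86478978, -0.40552171,  0.2961263 ],
       [ 0.26735223, -0.12734398, -0.95514726]]), 't': array([-673.51179659,  -36.13822126,  392.39923627])}
```

Heights and sizes agree: grip to panel measures 222 mm against 223 mm expected, the long stack 163x60, the mat 182x220. The clamp's x axis has a yaw of about 1.465. I'm moving above the grip now, with the fingers closing across the clamp's y.

Emit:
arm_command([
  {"x": -455,"y": -280,"z": 5,"az": 1.238,"fingers": 60},
  {"x": -455,"y": -280,"z": 5,"az": 1.238,"fingers": 60},
  {"x": -455,"y": -280,"z": 5,"az": 1.238,"fingers": 60},
  {"x": -455,"y": -280,"z": 5,"az": 1.238,"fingers": 60},
  {"x": -455,"y": -280,"z": 5,"az": 1.238,"fingers": 60},
  {"x": -455,"y": -280,"z": 5,"az": 1.238,"fingers": 60},
  {"x": -455,"y": -280,"z": 5,"az": 1.238,"fingers": 60},
  {"x": -455,"y": -280,"z": 5,"az": 1.238,"fingers": 60},
  {"x": -455,"y": -280,"z": 5,"az": 1.238,"fingers": 60},
  {"x": -455,"y": -280,"z": 5,"az": 1.238,"fingers": 60},
  {"x": -455,"y": -280,"z": 5,"az": 1.238,"fingers": 60},
  {"x": -455,"y": -280,"z": 5,"az": 1.238,"fingers": 60},
])

```text
schema error: expected keys x, y, z, ax, ay, az, fingers
```

Emit:
arm_command([
  {"x": -455,"y": -280,"z": 5,"ax": 0,"ay": 0,"az": 1.238,"fingers": 60},
  {"x": -455,"y": -280,"z": 5,"ax": 0,"ay": 0,"az": 1.238,"fingers": 60},
  {"x": -455,"y": -280,"z": 5,"ax": 0,"ay": 0,"az": 1.238,"fingers": 60},
  {"x": -455,"y": -280,"z": 5,"ax": 0,"ay": 0,"az": 1.238,"fingers": 60},
  {"x": -455,"y": -280,"z": 5,"ax": 0,"ay": 0,"az": 1.238,"fingers": 60},
  {"x": -455,"y": -280,"z": 5,"ax": 0,"ay": 0,"az": 1.238,"fingers": 60},
  {"x": -455,"y": -280,"z": 5,"ax": 0,"ay": 0,"az": 1.238,"fingers": 60},
  {"x": -455,"y": -280,"z": 5,"ax": 0,"ay": 0,"az": 1.238,"fingers": 60},
  {"x": -455,"y": -280,"z": 5,"ax": 0,"ay": 0,"az": 1.238,"fingers": 60},
  {"x": -455,"y": -280,"z": 5,"ax": 0,"ay": 0,"az": 1.238,"fingers": 60},
  {"x": -455,"y": -280,"z": 5,"ax": 0,"ay": 0,"az": 1.238,"fingers": 60},
  {"x": -455,"y": -280,"z": 5,"ax": 0,"ay": 0,"az": 1.238,"fingers": 60},
])

```text
clock: 1.1
tcp_pos: [561.5, 190.9, 213.8]
eef_rot: [0.744, 0.668, -0.0, -0.0]
ft_force: [1.0, -0.3, -0.8]
grip_width: 0.644
finger_force: 0.0
```

Emit:
arm_command([
  {"x": -25,"y": 21,"z": 0,"ax": 0,"ay": 0,"az": 0,"fingers": 60},
  {"x": -25,"y": 21,"z": 0,"ax": 0,"ay": 0,"az": 0,"fingers": 60},
  {"x": -25,"y": 21,"z": 0,"ax": 0,"ay": 0,"az": 0,"fingers": 60},
])

```text
clock: 1.35
tcp_pos: [579.6, 164.5, 213.4]
eef_rot: [0.744, 0.668, -0.0, -0.0]
ft_force: [-0.5, 0.9, -0.5]
grip_width: 0.648
finger_force: 0.0
```

Run:
```python
from h import *
o=r.get_obs();c=r.get_calibration("wrist");im=r.get_image("wrist");save(cv2.resize(im,(800,600),interpolation=cv2.INTER_CUBIC),"w1")
np.savez("w1.npz",**c);print(o["tcp_pos"],o["eef_rot"])
for P in [(579,164,103),(565.7,40.2,94),(554.6,-57.2,68),(564,-57.5,68)]:print(P,proj(c,P)*800/512)
```

```text
[579.61850271 164.50549477 213.37071205] [ 7.44466889e-01  6.67659182e-01 -4.32099875e-04 -2.85288524e-04]
(579, 164, 103) [394.589156   293.48576613]
(565.7, 40.2, 94) [395.16949917 443.51232636]
(554.6, -57.2, 68) [394.89575729 518.41184297]
(564, -57.5, 68) [405.27185047 517.77683288]
```

View pics/w1.png

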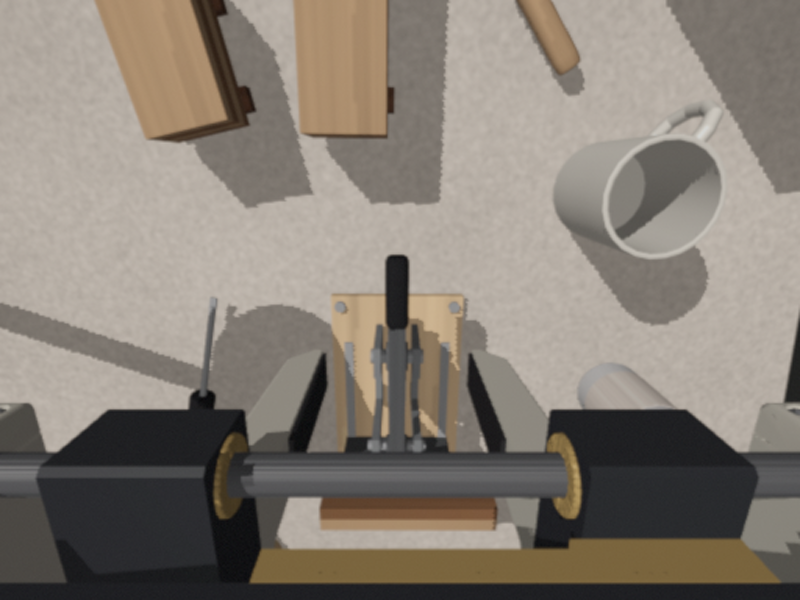

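The wrist view confirms the layout. The grip is at (397,291), within about 1 mm of where I predicted it. The panel's top is at (408,515), offset about 10 mm along its own length. I'm going down to grip the pawl.

Emit:
arm_command([
  {"x": 0,"y": 1,"z": 40,"ax": 0,"ay": 0,"az": 0,"fingers": 60},
  {"x": 0,"y": 1,"z": 80,"ax": 0,"ay": 0,"az": 0,"fingers": 60},
  {"x": 0,"y": 1,"z": 115,"ax": 0,"ay": 0,"az": 0,"fingers": 60},
  {"x": 0,"y": 1,"z": 129,"ax": 0,"ay": 0,"az": 0,"fingers": 60},
  {"x": 0,"y": 1,"z": 129,"ax": 0,"ay": 0,"az": 0,"fingers": 60},
  {"x": 0,"y": 1,"z": 129,"ax": 0,"ay": 0,"az": 0,"fingers": 10},
  {"x": 0,"y": 1,"z": 129,"ax": 0,"ay": 0,"az": 0,"fingers": 10},
  {"x": 0,"y": 1,"z": 129,"ax": 0,"ay": 0,"az": 0,"fingers": 10},
  {"x": 0,"y": 1,"z": 129,"ax": 0,"ay": 0,"az": 0,"fingers": 10},
  {"x": 0,"y": 1,"z": 129,"ax": 0,"ay": 0,"az": 0,"fingers": 10},
  {"x": 0,"y": 1,"z": 129,"ax": 0,"ay": 0,"az": 0,"fingers": 10},
  {"x": 0,"y": 1,"z": 129,"ax": 0,"ay": 0,"az": 0,"fingers": 10},
], force=35)

```text
clock: 2.4
tcp_pos: [580.3, 165.7, 85.3]
eef_rot: [0.744, 0.669, 0.0, 0.0]
ft_force: [-0.0, 0.0, -0.1]
grip_width: 0.192
finger_force: 0.0
```

Emit:
arm_command([
  {"x": 0,"y": 0,"z": 0,"ax": 0,"ay": 0,"az": 0,"fingers": 10},
  {"x": 0,"y": 0,"z": 0,"ax": 0,"ay": 0,"az": 0,"fingers": 10},
  {"x": 0,"y": 0,"z": 0,"ax": 0,"ay": 0,"az": 0,"fingers": 10},
  {"x": 0,"y": 0,"z": -8,"ax": 0,"ay": 0.065,"az": 0,"fingers": 10},
  {"x": 0,"y": 0,"z": -17,"ax": 0,"ay": 0.135,"az": 0,"fingers": 10},
  {"x": -1,"y": 0,"z": -25,"ax": 0,"ay": 0.2,"az": 0,"fingers": 10},
  {"x": -2,"y": 0,"z": -34,"ax": 0,"ay": 0.27,"az": 0,"fingers": 10},
  {"x": -2,"y": 0,"z": -34,"ax": 0,"ay": 0.27,"az": 0,"fingers": 10},
  {"x": -2,"y": 0,"z": -34,"ax": 0,"ay": 0.27,"az": 0,"fingers": 10},
  {"x": -2,"y": 0,"z": -34,"ax": 0,"ay": 0.27,"az": 0,"fingers": 10},
  {"x": -2,"y": 0,"z": -34,"ax": 0,"ay": 0.27,"az": 0,"fingers": 10},
  {"x": -2,"y": 0,"z": -34,"ax": 0,"ay": 0.27,"az": 0,"fingers": 10},
], force=35)

```text
clock: 3.4
tcp_pos: [579.5, 163.9, 118.5]
eef_rot: [0.737, 0.663, 0.1, -0.09]
ft_force: [-3.7, 2.6, -3.2]
grip_width: 0.171
finger_force: 35.0
```

Emit:
arm_command([
  {"x": 0,"y": 0,"z": 0,"ax": 0,"ay": 0,"az": 0,"fingers": 10},
  {"x": 0,"y": 0,"z": 0,"ax": 0,"ay": 0,"az": 0,"fingers": 10},
  {"x": 0,"y": 0,"z": 0,"ax": 0,"ay": 0,"az": 0,"fingers": 10},
  {"x": 0,"y": 0,"z": 0,"ax": 0,"ay": 0,"az": 0,"fingers": 10},
  {"x": 0,"y": 0,"z": 0,"ax": 0,"ay": 0,"az": 0,"fingers": 10},
  {"x": 0,"y": 0,"z": 0,"ax": 0,"ay": 0,"az": 0,"fingers": 10},
])

```text
clock: 3.9
tcp_pos: [579.5, 163.8, 118.5]
eef_rot: [0.737, 0.663, 0.1, -0.09]
ft_force: [-4.0, 2.9, -4.1]
grip_width: 0.176
finger_force: 35.0
```

Run:
```python
from h import *
im=r.get_image("top");a=cv2.resize(im[135:235,100:290],None,fx=4.2,fy=4.2,interpolation=cv2.INTER_CUBIC)
save(a,"crop2")
```

```text
(no output)
```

View pics/crop2.png

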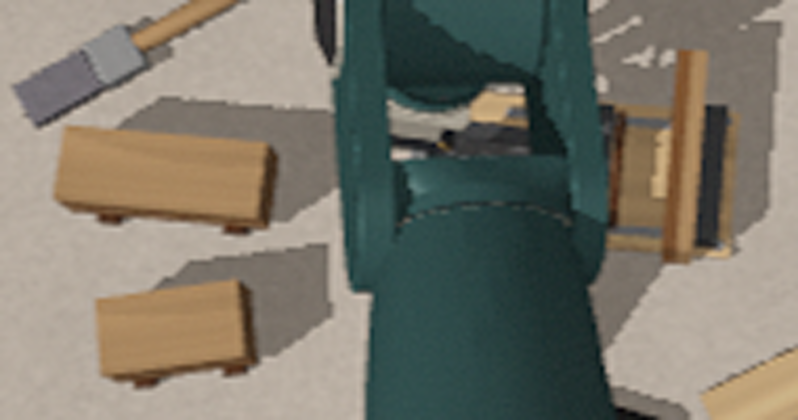

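The jaw has run back: there is a clear gap at crop x 621–664. The panel still stands at (686,150). I'm lowering the pawl and letting go.

Emit:
arm_command([
  {"x": -3,"y": 0,"z": 17,"ax": 0,"ay": -0.135,"az": 0,"fingers": 10},
  {"x": -7,"y": 0,"z": 33,"ax": 0,"ay": -0.27,"az": 0,"fingers": 10},
  {"x": -7,"y": 0,"z": 33,"ax": 0,"ay": -0.27,"az": 0,"fingers": 10},
  {"x": -7,"y": 0,"z": 33,"ax": 0,"ay": -0.27,"az": 0,"fingers": 60},
  {"x": -7,"y": 0,"z": 33,"ax": 0,"ay": -0.27,"az": 0,"fingers": 60},
  {"x": -7,"y": 0,"z": 33,"ax": 0,"ay": -0.27,"az": 0,"fingers": 60},
  {"x": -7,"y": 0,"z": 33,"ax": 0,"ay": -0.27,"az": 0,"fingers": 60},
  {"x": 2,"y": 0,"z": 0,"ax": 0,"ay": -0.27,"az": 0,"fingers": 60},
  {"x": 12,"y": 0,"z": -35,"ax": 0,"ay": -0.27,"az": 0,"fingers": 60},
  {"x": 21,"y": 0,"z": -70,"ax": 0,"ay": -0.27,"az": 0,"fingers": 60},
  {"x": 28,"y": 0,"z": -92,"ax": 0,"ay": -0.27,"az": 0,"fingers": 60},
  {"x": 28,"y": 0,"z": -92,"ax": 0,"ay": -0.27,"az": 0,"fingers": 60},
])

```text
clock: 4.95
tcp_pos: [581.8, 166.0, 221.4]
eef_rot: [0.744, 0.668, 0.004, 0.002]
ft_force: [0.6, -0.3, 1.2]
grip_width: 0.643
finger_force: 0.0
```

Emit:
arm_command([
  {"x": -20,"y": 1,"z": 0,"ax": 0,"ay": 0,"az": 0.12,"fingers": 50},
  {"x": -40,"y": 1,"z": 0,"ax": 0,"ay": 0,"az": 0.24,"fingers": 50},
  {"x": -60,"y": 2,"z": 0,"ax": 0,"ay": 0,"az": 0.36,"fingers": 50},
  {"x": -80,"y": 2,"z": 0,"ax": 0,"ay": 0,"az": 0.48,"fingers": 50},
  {"x": -100,"y": 3,"z": 0,"ax": 0,"ay": 0,"az": 0.6,"fingers": 50},
  {"x": -120,"y": 3,"z": 0,"ax": 0,"ay": 0,"az": 0.72,"fingers": 50},
  {"x": -140,"y": 4,"z": 0,"ax": 0,"ay": 0,"az": 0.84,"fingers": 50},
  {"x": -160,"y": 5,"z": 0,"ax": 0,"ay": 0,"az": 0.96,"fingers": 50},
  {"x": -180,"y": 5,"z": 0,"ax": 0,"ay": 0,"az": 1.08,"fingers": 50},
  {"x": -200,"y": 6,"z": 0,"ax": 0,"ay": 0,"az": 1.2,"fingers": 50},
  {"x": -215,"y": 6,"z": 0,"ax": 0,"ay": 0,"az": 1.32,"fingers": 50},
  {"x": -224,"y": 7,"z": 0,"ax": 0,"ay": 0,"az": 1.44,"fingers": 50},
])

```text
clock: 5.95
tcp_pos: [563.0, -59.3, 214.6]
eef_rot: [1.0, 0.008, -0.0, -0.0]
ft_force: [0.5, -0.6, -0.7]
grip_width: 0.541
finger_force: 0.0
```

Emit:
arm_command([
  {"x": 0,"y": 0,"z": 20,"ax": 0,"ay": 0,"az": 0.12,"fingers": 50},
  {"x": 0,"y": 0,"z": 40,"ax": 0,"ay": 0,"az": 0.13,"fingers": 50},
  {"x": 0,"y": 0,"z": 60,"ax": 0,"ay": 0,"az": 0.13,"fingers": 50},
  {"x": 0,"y": 0,"z": 60,"ax": 0,"ay": 0,"az": 0.13,"fingers": 50},
  {"x": 0,"y": 0,"z": 60,"ax": 0,"ay": 0,"az": 0.13,"fingers": 50},
])

```text
clock: 6.37
tcp_pos: [562.9, -57.6, 154.4]
eef_rot: [0.999, -0.053, -0.001, -0.0]
ft_force: [0.8, 0.8, 0.3]
grip_width: 0.538
finger_force: 0.0
```

Run:
```python
from h import *
o=r.get_obs();c=r.get_calibration("wrist");im=r.get_image("wrist");save(cv2.resize(im,(800,600),interpolation=cv2.INTER_CUBIC),"w2")
print(o["tcp_pos"],o["eef_rot"])
for P in [(565.7,40.2,94),(564,-57.5,68),(640,-66,68),(485,-50,68)]:print(P,proj(c,P)*800/512)
```

```text
[562.93029538 -57.56979289 154.37031365] [ 9.98605330e-01 -5.27886880e-02 -8.52622929e-04 -1.52417036e-04]
(565.7, 40.2, 94) [222.38919425 334.12991968]
(564, -57.5, 68) [394.1545364  305.34738809]
(640, -66, 68) [394.67041594 177.02572475]
(485, -50, 68) [395.67345413 417.17645814]
```

View pics/w2.png

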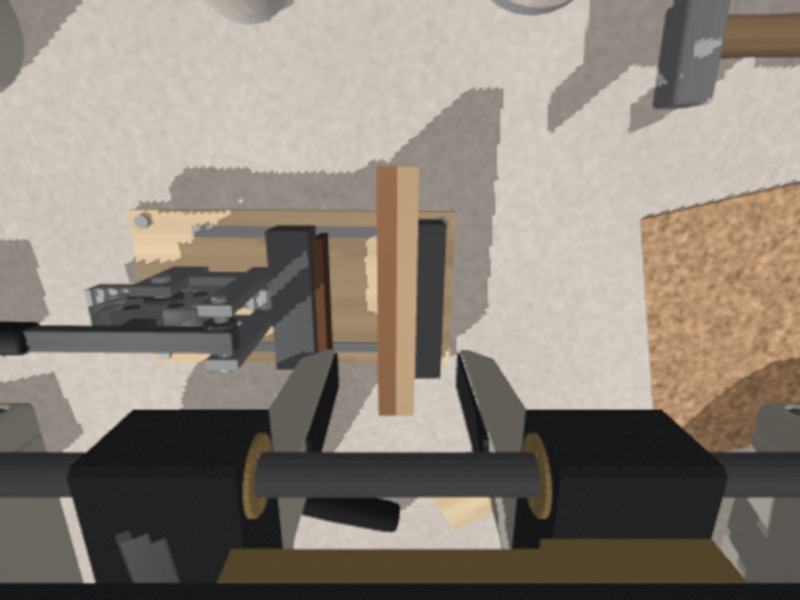

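The jaw is fully back: its pad face is at about x=325 px and the panel at 377–418, standing freely, 160 mm long over rows 167–415. I'm descending to the clear upper part and gripping.

Emit:
arm_command([
  {"x": 2,"y": 1,"z": 35,"ax": 0,"ay": 0,"az": 0,"fingers": 50},
  {"x": 4,"y": 1,"z": 70,"ax": 0,"ay": 0,"az": 0,"fingers": 50},
  {"x": 4,"y": 1,"z": 98,"ax": 0,"ay": 0,"az": 0,"fingers": 50},
  {"x": 4,"y": 1,"z": 107,"ax": 0,"ay": 0,"az": 0,"fingers": 50},
  {"x": 4,"y": 1,"z": 107,"ax": 0,"ay": 0,"az": 0,"fingers": 50},
  {"x": 4,"y": 1,"z": 107,"ax": 0,"ay": 0,"az": 0,"fingers": 15},
  {"x": 4,"y": 1,"z": 107,"ax": 0,"ay": 0,"az": 0,"fingers": 15},
  {"x": 4,"y": 1,"z": 107,"ax": 0,"ay": 0,"az": 0,"fingers": 15},
  {"x": 4,"y": 1,"z": 107,"ax": 0,"ay": 0,"az": 0,"fingers": 15},
  {"x": 4,"y": 1,"z": 107,"ax": 0,"ay": 0,"az": 0,"fingers": 15},
  {"x": 4,"y": 1,"z": 107,"ax": 0,"ay": 0,"az": 0,"fingers": 15},
  {"x": 4,"y": 1,"z": 107,"ax": 0,"ay": 0,"az": 0,"fingers": 15},
], force=30)

```text
clock: 7.42
tcp_pos: [568.1, -57.9, 49.6]
eef_rot: [0.999, -0.053, 0.001, -0.001]
ft_force: [-1.6, 6.6, 7.4]
grip_width: 0.256
finger_force: 30.0
```

Gripped, with 24 mm between the pads. I'm lifting it straight up and carrying it to the mat.

Emit:
arm_command([
  {"x": 0,"y": 0,"z": -15,"ax": 0,"ay": 0,"az": 0,"fingers": 15},
  {"x": 0,"y": 0,"z": -50,"ax": 0,"ay": 0,"az": 0,"fingers": 15},
  {"x": 0,"y": 0,"z": -80,"ax": 0,"ay": 0,"az": 0,"fingers": 15},
  {"x": -2,"y": 15,"z": -90,"ax": 0,"ay": 0,"az": 0,"fingers": 15},
  {"x": -7,"y": 50,"z": -90,"ax": 0,"ay": 0,"az": 0,"fingers": 15},
  {"x": -13,"y": 90,"z": -90,"ax": 0,"ay": 0,"az": 0,"fingers": 15},
  {"x": -19,"y": 130,"z": -90,"ax": 0,"ay": 0,"az": 0,"fingers": 15},
  {"x": -25,"y": 170,"z": -90,"ax": 0,"ay": 0,"az": 0,"fingers": 15},
  {"x": -30,"y": 210,"z": -90,"ax": 0,"ay": 0,"az": 0,"fingers": 15},
  {"x": -36,"y": 250,"z": -90,"ax": 0,"ay": 0,"az": 0,"fingers": 15},
  {"x": -41,"y": 285,"z": -90,"ax": 0,"ay": 0,"az": 0,"fingers": 15},
  {"x": -44,"y": 311,"z": -90,"ax": 0,"ay": 0,"az": 0,"fingers": 15},
], force=40)

```text
clock: 8.42
tcp_pos: [489.7, -366.1, 138.6]
eef_rot: [0.999, -0.053, 0.0, 0.0]
ft_force: [0.3, 0.3, -1.3]
grip_width: 0.253
finger_force: 40.0
```

Emit:
arm_command([
  {"x": 0,"y": 0,"z": 10,"ax": -0.1,"ay": 0,"az": 0,"fingers": 15},
  {"x": 0,"y": 0,"z": 25,"ax": -0.2,"ay": 0,"az": 0,"fingers": 15},
  {"x": 0,"y": 0,"z": 40,"ax": -0.3,"ay": 0,"az": 0,"fingers": 15},
  {"x": 0,"y": 0,"z": 55,"ax": -0.4,"ay": 0,"az": 0,"fingers": 15},
  {"x": 0,"y": 0,"z": 70,"ax": -0.52,"ay": 0,"az": 0,"fingers": 15},
  {"x": 0,"y": 0,"z": 80,"ax": -0.52,"ay": 0,"az": 0,"fingers": 15},
  {"x": 0,"y": 0,"z": 80,"ax": -0.52,"ay": 0,"az": 0,"fingers": 15},
  {"x": 0,"y": 0,"z": 80,"ax": -0.52,"ay": 0,"az": 0,"fingers": 15},
])

```text
clock: 9.08
tcp_pos: [491.2, -363.3, 58.5]
eef_rot: [0.965, -0.051, -0.014, 0.255]
ft_force: [0.3, -0.5, 0.3]
grip_width: 0.252
finger_force: 40.0
```

Run:
```python
from h import *
o=r.get_obs();print(o["tcp_pos"],o["eef_rot"].round(3),o["ft_force"].round(1))
a=r.get_image("top")[120:270,270:430];b=r.get_image("scene")[100:250,110:270]
save(np.hstack([cv2.resize(x,(400,400),interpolation=cv2.INTER_CUBIC) for x in(a,b)]),"m1")
```

```text
[ 491.22368963 -363.30208517   58.54439745] [ 0.965 -0.051 -0.014  0.255] [ 0.3 -0.5  0.3]
```

View pics/m1.png

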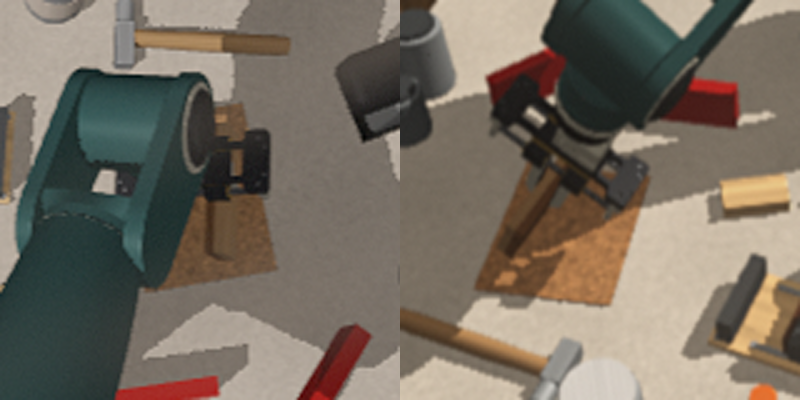

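The panel is held tilted over the mat; the scene crop shows it around (530,210). I'm lowering it the last 12 mm to touch.

Emit:
arm_command([
  {"x": 0,"y": -2,"z": 4,"ax": 0,"ay": 0,"az": 0,"fingers": 15},
  {"x": 0,"y": -5,"z": 8,"ax": 0,"ay": 0,"az": 0,"fingers": 15},
  {"x": 0,"y": -6,"z": 10,"ax": 0,"ay": 0,"az": 0,"fingers": 15},
  {"x": 0,"y": -6,"z": 10,"ax": 0,"ay": 0,"az": 0,"fingers": 15},
])

```text
clock: 9.52
tcp_pos: [490.8, -363.4, 46.2]
eef_rot: [0.965, -0.051, -0.014, 0.257]
ft_force: [0.2, -0.1, -1.2]
grip_width: 0.253
finger_force: 40.0
```

Emit:
arm_command([
  {"x": 0,"y": 0,"z": 0,"ax": 0,"ay": 0,"az": 0,"fingers": 48},
  {"x": 0,"y": 0,"z": 0,"ax": 0,"ay": 0,"az": 0,"fingers": 48},
  {"x": 0,"y": 0,"z": 0,"ax": 0,"ay": 0,"az": 0,"fingers": 48},
  {"x": 0,"y": 0,"z": 0,"ax": 0,"ay": 0,"az": 0,"fingers": 48},
  {"x": 0,"y": 0,"z": 0,"ax": 0,"ay": 0,"az": 0,"fingers": 48},
  {"x": 0,"y": 0,"z": -10,"ax": 0,"ay": 0,"az": 0,"fingers": 48},
  {"x": 0,"y": 0,"z": -20,"ax": 0,"ay": 0,"az": 0,"fingers": 48},
  {"x": 0,"y": 0,"z": -35,"ax": 0,"ay": 0,"az": 0,"fingers": 48},
  {"x": 0,"y": 0,"z": -55,"ax": 0,"ay": 0,"az": 0,"fingers": 48},
  {"x": 0,"y": 0,"z": -80,"ax": 0,"ay": 0,"az": 0,"fingers": 48},
  {"x": 0,"y": 0,"z": -110,"ax": 0,"ay": 0,"az": 0,"fingers": 48},
  {"x": 0,"y": 0,"z": -140,"ax": 0,"ay": 0,"az": 0,"fingers": 48},
])

```text
clock: 10.52
tcp_pos: [498.1, -292.8, 170.0]
eef_rot: [0.965, -0.051, -0.013, 0.257]
ft_force: [0.4, 0.5, -0.2]
grip_width: 0.516
finger_force: 0.0
```

Emit:
arm_command([
  {"x": 0,"y": 0,"z": -10,"ax": 0.12,"ay": 0,"az": 0,"fingers": 85},
  {"x": 0,"y": 0,"z": -10,"ax": 0.24,"ay": 0,"az": 0,"fingers": 85},
  {"x": 0,"y": 0,"z": -10,"ax": 0.36,"ay": 0,"az": 0,"fingers": 85},
  {"x": 0,"y": 0,"z": -10,"ax": 0.48,"ay": 0,"az": 0,"fingers": 85},
  {"x": 0,"y": 0,"z": -10,"ax": 0.52,"ay": 0,"az": 0,"fingers": 85},
  {"x": 0,"y": 0,"z": -10,"ax": 0.52,"ay": 0,"az": 0,"fingers": 85},
  {"x": 0,"y": 0,"z": -10,"ax": 0.52,"ay": 0,"az": 0,"fingers": 85},
])

```text
clock: 11.1
tcp_pos: [498.6, -289.3, 177.2]
eef_rot: [0.999, -0.053, 0.0, 0.001]
ft_force: [0.3, -0.6, 0.2]
grip_width: 0.909
finger_force: 0.0
```

Run:
```python
from h import *
o=r.get_obs();print(o["tcp_pos"],o["eef_rot"].round(4))
c=r.get_calibration("wrist");im=r.get_image("wrist");np.savez("w3.npz",**c);save(cv2.resize(im,(800,600),interpolation=cv2.INTER_CUBIC),"w3")
```

```text
[ 498.6314953  -289.28500331  177.21578465] [ 9.986e-01 -5.290e-02  0.000e+00  9.000e-04]
```

View pics/w3.png

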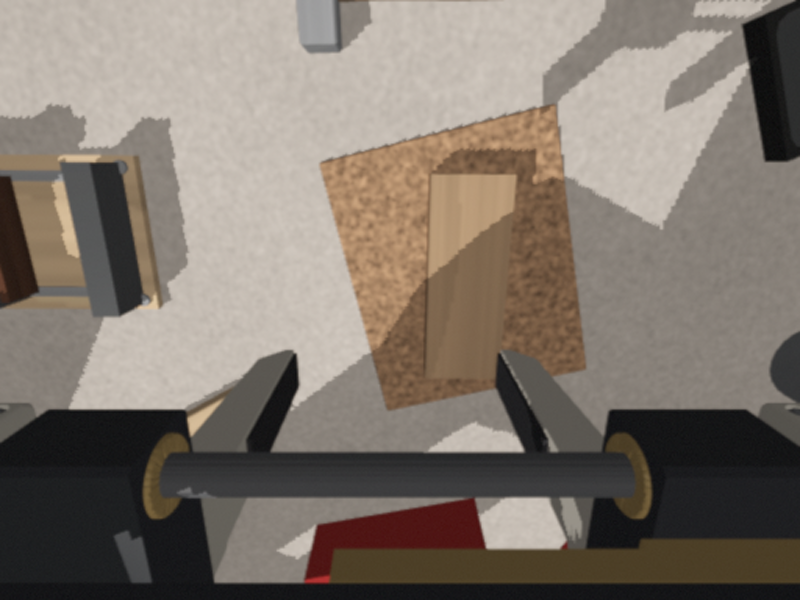

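The panel lies flat on the mat and is released; the light face's corners are at (430,174), (517,176), (499,379) and (425,378).

Run:
```python
from h import *
c=dict(np.load("w3.npz"))
w=np.array([ray(c,(np.array(p)+.5)*.64-.5,28) for p in[(430,174),(517,176),(499,379),(425,378)]])
print(w.round(0).tolist(),w.mean(0),np.linalg.norm(np.diff(np.vstack([w,w[:1]]),axis=0),axis=1))
d=w[0]+w[1]-w[2]-w[3];print(np.arctan2(d[1],d[0]))
```

```text
[[574.0, -322.0, 28.0], [566.0, -384.0, 28.0], [408.0, -365.0, 28.0], [415.0, -305.0, 28.0]] [ 490.71649771 -344.08504528   28.        ] [ 61.59523318 159.49317383  60.50607157 159.86042523]
-0.11217904499297686
```

Emit:
arm_command([
  {"x": -1,"y": 28,"z": 20,"ax": 0,"ay": 0,"az": 0,"fingers": 85},
  {"x": -2,"y": 55,"z": 45,"ax": 0,"ay": 0,"az": 0,"fingers": 85},
  {"x": -2,"y": 55,"z": 80,"ax": 0,"ay": 0,"az": 0,"fingers": 85},
  {"x": -2,"y": 55,"z": 115,"ax": 0,"ay": 0,"az": 0,"fingers": 85},
  {"x": -2,"y": 55,"z": 145,"ax": 0,"ay": 0,"az": 0,"fingers": 85},
  {"x": -2,"y": 55,"z": 162,"ax": 0,"ay": 0,"az": 0,"fingers": 85},
  {"x": -2,"y": 55,"z": 168,"ax": 0,"ay": 0,"az": 0,"fingers": 85},
  {"x": -2,"y": 55,"z": 168,"ax": 0,"ay": 0,"az": 0,"fingers": 85},
  {"x": -2,"y": 55,"z": 168,"ax": 0,"ay": 0,"az": 0,"fingers": 50},
  {"x": -2,"y": 55,"z": 168,"ax": 0,"ay": 0,"az": 0,"fingers": 50},
  {"x": -2,"y": 55,"z": 168,"ax": 0,"ay": 0,"az": 0,"fingers": 50},
  {"x": -2,"y": 55,"z": 168,"ax": 0,"ay": 0,"az": 0,"fingers": 50},
], force=30)

```text
clock: 12.15
tcp_pos: [491.5, -343.8, 9.9]
eef_rot: [0.999, -0.052, 0.001, 0.001]
ft_force: [0.7, 0.0, -0.6]
grip_width: 0.674
finger_force: 0.0
```

Emit:
arm_command([
  {"x": 0,"y": 0,"z": 0,"ax": 0,"ay": 0,"az": 0,"fingers": 50},
  {"x": 0,"y": 0,"z": 0,"ax": 0,"ay": 0,"az": 0,"fingers": 50},
  {"x": 0,"y": 0,"z": 0,"ax": 0,"ay": 0,"az": 0,"fingers": 50},
], force=30)

```text
clock: 12.4
tcp_pos: [491.4, -343.8, 9.7]
eef_rot: [0.999, -0.053, 0.001, 0.0]
ft_force: [-1.6, 1.9, 6.1]
grip_width: 0.643
finger_force: 30.0
```

Gripped across its width at 59.8 mm. I'm lifting it clear and carrying it over to the stack.

Emit:
arm_command([
  {"x": 0,"y": 0,"z": -20,"ax": 0,"ay": 0,"az": 0,"fingers": 50},
  {"x": 0,"y": 0,"z": -55,"ax": 0,"ay": 0,"az": 0,"fingers": 50},
  {"x": 0,"y": 0,"z": -93,"ax": 0,"ay": 0,"az": 0,"fingers": 50},
  {"x": 0,"y": 0,"z": -131,"ax": 0,"ay": 0,"az": 0,"fingers": 50},
  {"x": 0,"y": 0,"z": -168,"ax": 0,"ay": 0,"az": 0,"fingers": 50},
  {"x": 0,"y": -10,"z": -195,"ax": 0,"ay": 0,"az": 0,"fingers": 50},
  {"x": 0,"y": -40,"z": -200,"ax": 0,"ay": 0,"az": 0,"fingers": 50},
  {"x": 0,"y": -75,"z": -200,"ax": 0,"ay": 0,"az": 0,"fingers": 50},
  {"x": 0,"y": -110,"z": -200,"ax": 0,"ay": 0,"az": 0,"fingers": 50},
  {"x": 0,"y": -145,"z": -200,"ax": 0,"ay": 0,"az": 0,"fingers": 50},
  {"x": 0,"y": -180,"z": -200,"ax": 0,"ay": 0,"az": 0,"fingers": 50},
  {"x": 0,"y": -215,"z": -200,"ax": 0,"ay": 0,"az": 0,"fingers": 50},
], force=40)

```text
clock: 13.4
tcp_pos: [513.3, -128.2, 208.9]
eef_rot: [0.999, -0.053, 0.0, 0.0]
ft_force: [1.7, 0.5, -0.8]
grip_width: 0.645
finger_force: 40.0
```

Emit:
arm_command([
  {"x": 0,"y": -35,"z": 0,"ax": 0,"ay": 0,"az": -0.1,"fingers": 50},
  {"x": -1,"y": -70,"z": 0,"ax": 0,"ay": 0,"az": -0.2,"fingers": 50},
  {"x": -1,"y": -105,"z": 0,"ax": 0,"ay": 0,"az": -0.3,"fingers": 50},
  {"x": -2,"y": -140,"z": 0,"ax": 0,"ay": 0,"az": -0.4,"fingers": 50},
  {"x": -2,"y": -175,"z": 0,"ax": 0,"ay": 0,"az": -0.52,"fingers": 50},
  {"x": -3,"y": -210,"z": 0,"ax": 0,"ay": 0,"az": -0.64,"fingers": 50},
  {"x": -3,"y": -245,"z": 0,"ax": 0,"ay": 0,"az": -0.76,"fingers": 50},
  {"x": -4,"y": -280,"z": 0,"ax": 0,"ay": 0,"az": -0.88,"fingers": 50},
  {"x": -4,"y": -315,"z": 0,"ax": 0,"ay": 0,"az": -1.0,"fingers": 50},
  {"x": -5,"y": -350,"z": 0,"ax": 0,"ay": 0,"az": -1.12,"fingers": 50},
  {"x": -5,"y": -385,"z": 0,"ax": 0,"ay": 0,"az": -1.24,"fingers": 50},
  {"x": -5,"y": -415,"z": 0,"ax": 0,"ay": 0,"az": -1.36,"fingers": 50},
])

```text
clock: 14.4
tcp_pos: [552.0, 285.7, 208.7]
eef_rot: [0.808, 0.59, 0.0, -0.0]
ft_force: [0.7, -0.7, -0.2]
grip_width: 0.641
finger_force: 40.0
```

Emit:
arm_command([
  {"x": 0,"y": 0,"z": 0,"ax": 0,"ay": 0,"az": -0.1,"fingers": 50},
  {"x": 0,"y": 0,"z": 0,"ax": 0,"ay": 0,"az": -0.184,"fingers": 50},
  {"x": 0,"y": 0,"z": 0,"ax": 0,"ay": 0,"az": -0.184,"fingers": 50},
  {"x": 0,"y": 0,"z": 0,"ax": 0,"ay": 0,"az": -0.184,"fingers": 50},
])

```text
clock: 14.73
tcp_pos: [552.2, 283.5, 208.6]
eef_rot: [0.753, 0.658, -0.0, 0.0]
ft_force: [-0.1, 0.5, -0.9]
grip_width: 0.638
finger_force: 40.0
```

Run:
```python
from h import *
o=r.get_obs();print(o["tcp_pos"],o["eef_rot"].round(4))
c=r.get_calibration("wrist");im=r.get_image("wrist");np.savez("w4.npz",**c);save(cv2.resize(im,(800,600),interpolation=cv2.INTER_CUBIC),"w4")
for p in[(600,426,60),(579,264,60),(520,271,60),(542,432,60)]:print(proj(c,p)/.64)
c=dict(np.load("w1.npz"))
print([ray(c,(np.array(p)+.5)*.64-.5,60).round(0).tolist() for p in((301,134),(387,135),(294,0),(387,0))])
```

```text
[552.17465561 283.49666339 208.63935696] [ 0.7531  0.6579 -0.      0.    ]
[438.24389139  59.96902357]
[433.41894704 298.21514482]
[356.10188232 299.46582404]
[349.36975894  63.14463664]
[[525.0, 274.0, 60.0], [585.0, 267.0, 60.0], [535.0, 354.0, 60.0], [594.0, 347.0, 60.0]]
```

View pics/w4.png

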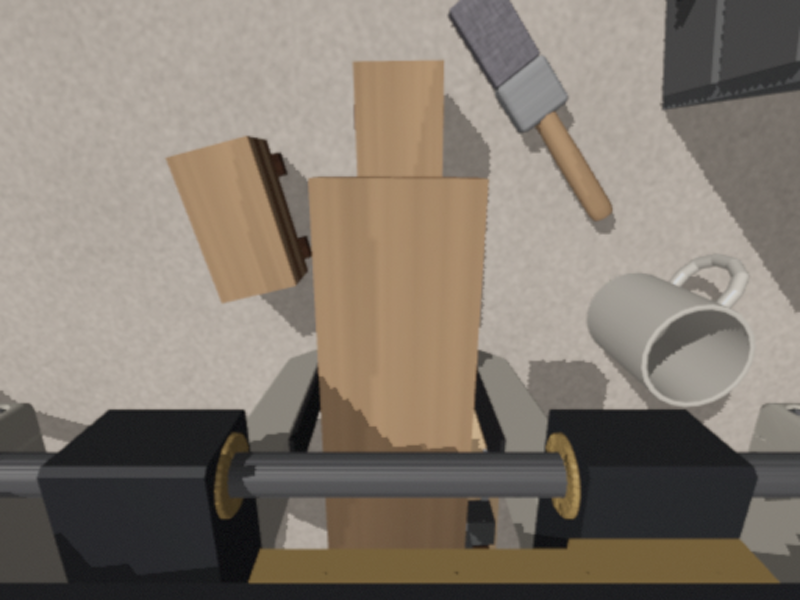

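The stack's far edge is at (354..443,61), below and in line with the held panel. The w1 and w4 measurements agree on a stack centre of about (564,350). I'm moving over it and lowering.

Emit:
arm_command([
  {"x": 25,"y": 1,"z": 0,"ax": 0,"ay": 0,"az": 0,"fingers": 50},
  {"x": 50,"y": 2,"z": 10,"ax": 0,"ay": 0,"az": 0,"fingers": 50},
  {"x": 68,"y": 2.5,"z": 25,"ax": 0,"ay": 0,"az": 0,"fingers": 50},
  {"x": 68,"y": 2.5,"z": 50,"ax": 0,"ay": 0,"az": 0,"fingers": 50},
  {"x": 68,"y": 2.5,"z": 75,"ax": 0,"ay": 0,"az": 0,"fingers": 50},
  {"x": 68,"y": 2.5,"z": 100,"ax": 0,"ay": 0,"az": 0,"fingers": 50},
  {"x": 68,"y": 2.5,"z": 115,"ax": 0,"ay": 0,"az": 0,"fingers": 50},
  {"x": 68,"y": 2.5,"z": 125,"ax": 0,"ay": 0,"az": 0,"fingers": 50},
  {"x": 68,"y": 2.5,"z": 132,"ax": 0,"ay": 0,"az": 0,"fingers": 50},
  {"x": 68,"y": 2.5,"z": 136,"ax": 0,"ay": 0,"az": 0,"fingers": 50},
  {"x": 68,"y": 2.5,"z": 138,"ax": 0,"ay": 0,"az": 0,"fingers": 50},
  {"x": 68,"y": 2.5,"z": 138,"ax": 0,"ay": 0,"az": 0,"fingers": 50},
])

```text
clock: 15.78
tcp_pos: [563.9, 350.7, 71.3]
eef_rot: [0.752, 0.659, 0.0, 0.0]
ft_force: [-1.2, 0.4, -1.0]
grip_width: 0.643
finger_force: 40.0
```

Run:
```python
from h import *
o=r.get_obs();print(o["tcp_pos"],o["ft_force"].round(1))
a=r.get_image("wrist")[0:384];b=r.get_image("scene")[170:280,340:450]
save(np.hstack([cv2.resize(a,(500,375),interpolation=cv2.INTER_CUBIC),cv2.resize(b,(300,375),interpolation=cv2.INTER_CUBIC)]),"p1")
```

```text
[563.94761894 350.71081162  71.27734799] [-1.2  0.4 -1. ]
```

View pics/p1.png

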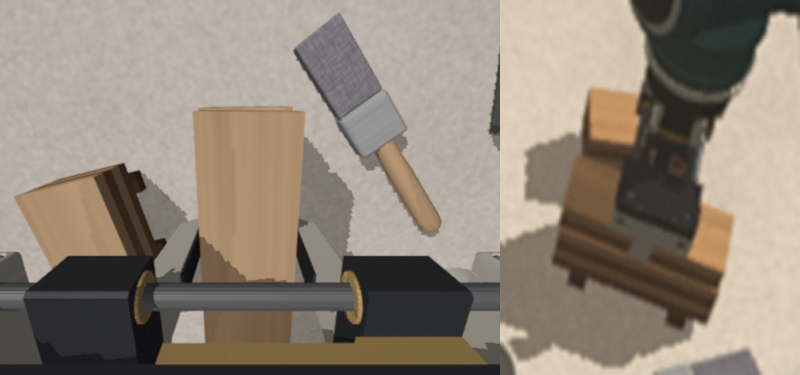

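The panel hovers 5 mm up, almost exactly over the stack: far edges within 1–2 mm along the length, about 2 mm to the right. I'm correcting that, setting down and releasing.

Emit:
arm_command([
  {"x": 0,"y": -2,"z": 2,"ax": 0,"ay": 0,"az": 0,"fingers": 50},
  {"x": 0,"y": -2,"z": 4,"ax": 0,"ay": 0,"az": 0,"fingers": 50},
  {"x": 0,"y": -2,"z": 5,"ax": 0,"ay": 0,"az": 0,"fingers": 50},
  {"x": 0,"y": -2,"z": 6,"ax": 0,"ay": 0,"az": 0,"fingers": 50},
  {"x": 0,"y": -2,"z": 6,"ax": 0,"ay": 0,"az": 0,"fingers": 50},
])

```text
clock: 16.3
tcp_pos: [561.8, 351.1, 65.7]
eef_rot: [0.752, 0.659, 0.0, 0.0]
ft_force: [-4.6, -1.5, 8.0]
grip_width: 0.643
finger_force: 40.0
```

Emit:
arm_command([
  {"x": 0,"y": 0,"z": 0,"ax": 0,"ay": 0,"az": 0,"fingers": 80},
  {"x": 0,"y": 0,"z": 0,"ax": 0,"ay": 0,"az": 0,"fingers": 80},
  {"x": 0,"y": 0,"z": 0,"ax": 0,"ay": 0,"az": 0,"fingers": 80},
  {"x": 0,"y": 0,"z": 0,"ax": 0,"ay": 0,"az": 0,"fingers": 80},
  {"x": 0,"y": 0,"z": -20,"ax": 0,"ay": 0,"az": 0,"fingers": 80},
  {"x": 0,"y": 0,"z": -55,"ax": 0,"ay": 0,"az": 0,"fingers": 80},
  {"x": 0,"y": 0,"z": -95,"ax": 0,"ay": 0,"az": 0,"fingers": 80},
  {"x": -30,"y": 0,"z": -120,"ax": 0,"ay": 0,"az": 0,"fingers": 80},
  {"x": -60,"y": 0,"z": -140,"ax": 0,"ay": 0,"az": 0,"fingers": 80},
  {"x": -90,"y": 0,"z": -150,"ax": 0,"ay": 0,"az": 0,"fingers": 80},
  {"x": -90,"y": 0,"z": -150,"ax": 0,"ay": 0,"az": 0,"fingers": 80},
  {"x": -90,"y": 0,"z": -150,"ax": 0,"ay": 0,"az": 0,"fingers": 80},
])

```text
clock: 17.3
tcp_pos: [550.1, 260.8, 215.6]
eef_rot: [0.753, 0.658, 0.001, 0.0]
ft_force: [-0.2, 0.5, -0.7]
grip_width: 0.861
finger_force: 0.0
```

Run:
```python
from h import *
c=r.get_calibration("wrist");im=r.get_image("wrist");np.savez("w5.npz",**c);save(cv2.resize(im,(800,600),interpolation=cv2.INTER_CUBIC),"w5")
ex=np.array([.131,.991]);ey=np.array([.991,-.131]);C=np.array([564,350])
for a,b in((80,-30),(80,30),(-80,30),(-80,-30)):print((proj(c,[*(C+a*ex+b*ey),84])/.64).round(0))
```

```text
[348.  12.]
[447.  12.]
[440. 270.]
[356. 271.]
```

View pics/w5.png

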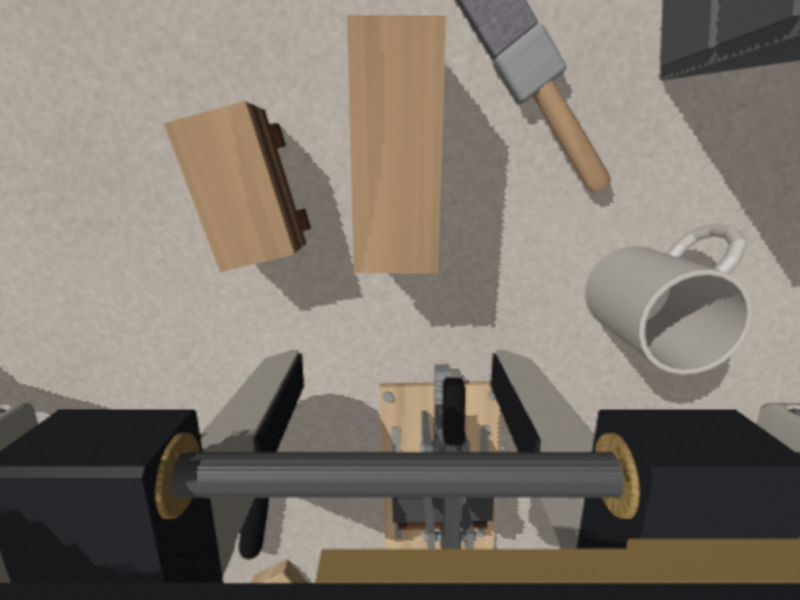

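The panel's corners, (347,15) to (438,272), match the prediction within about 2 px. It lies flush over the stack, and the pawl looks down. Handing in.

```bash
python3 -c "
from plant import r
print(r.close_job())"
```

```text
the job is handed in; nothing more can be done
None
```

I handed the job in at about 17 s on the robot's clock: jaw fully back, pawl down, and the panel released flat on the 160 mm stack, about 2 mm off centre by my camera measurements; the hand-in returned no verdict.

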